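Box the stone seals after calligraphy class

TASK

Put the four stone seals away: stand each one upright on the floor of the open card box of its own shape and size (large square, small square, oblong, round). Lower them gently, do not drop them or knock them over; the boxes are light, so do not tip them or shove them out of place, and leave the ink bottle standing among them where it is.

Things in the scene. Friction and masses are not known exactly. Their poses are not given: they have to be found in the camera images.
- seal_large_mid (a point): The large square seal: an upright buff soapstone stamp with a square shaft 42 x 42 mm (the thicker of the two square seals), the shaft 64 mm high from the foot, with a smaller step and a dome on top (all at most 80 mm high); loose, about 280 g. The point is the centre of the shaft, 32 mm above its foot; z points up, x and y are square to the flat sides.
- seal_small_mid (a point): The small square seal: an upright buff soapstone stamp with a square shaft 26 x 26 mm (the thinner of the two square seals), the shaft 64 mm high from the foot, with a smaller step and a dome on top (all at most 80 mm high); loose, about 110 g. The point is the centre of the shaft, 32 mm above its foot; z points up, x and y are square to the flat sides.
- seal_oblong_mid (a point): The oblong seal: an upright buff soapstone stamp with an oblong shaft 50 mm along its x axis by 26 mm along its y axis, the shaft 64 mm high from the foot, with a smaller step and a dome on top (all at most 80 mm high); loose, about 210 g. The point is the centre of the shaft, 32 mm above its foot; z points up, x and y are square to the flat sides.
- seal_round_mid (a point): The round seal: an upright buff soapstone stamp with a round shaft 38 mm across, the shaft 64 mm high from the foot, with a smaller step and a dome on top (all at most 80 mm high); loose, about 190 g. The point is the centre of the shaft, 32 mm above its foot; z points up.
- box_large: Box for the large square seal: a light, loose, open card box (35 g), square, opening 60 x 60 mm, outside 66 x 66 mm; walls 3 mm thick, rim 28 mm above the table, inner floor 3 mm above the table. Its opening is 9 mm wider than its seal on every side. Origin at the centre of its underside; z up, x and y square to its walls.
- box_small: Box for the small square seal: a light, loose, open card box (35 g), square, opening 44 x 44 mm, outside 50 x 50 mm; walls 3 mm thick, rim 28 mm above the table, inner floor 3 mm above the table. Its opening is 9 mm wider than its seal on every side. Origin at the centre of its underside; z up, x and y square to its walls.
- box_oblong: Box for the oblong seal: a light, loose, open card box (35 g), oblong, opening 68 mm along its x axis by 44 mm along its y axis, outside 74 x 50 mm; walls 3 mm thick, rim 28 mm above the table, inner floor 3 mm above the table. Its opening is 9 mm wider than its seal on every side. Origin at the centre of its underside; z up, x and y square to its walls.
- box_round: Box for the round seal: a light, loose, open card box (35 g), round, opening 56 mm across, outside 62 mm across; walls 3 mm thick, rim 28 mm above the table, inner floor 3 mm above the table. Its opening is 9 mm wider than its seal on every side. Origin at the centre of its underside; z up.
- ink_bottle: Squat black ink bottle, 46 mm across, 75 mm high, standing loose among the seals and boxes; a bystander. Origin at the centre of its underside.
Mind the look-alikes: they are no part of the job. Leave any orange, red or yellow look-alike of the part that bears seal_oblong_mid alone.

How it is judged (in metres and radians):
At the end, for the whole second after the job is handed in: Each of the four seals stands upright (within 7 degrees) on the floor of the box of its own shape and size, its centre within 14 mm of the box centre (anywhere it can stand in the opening), all boxes flat on the table, everything released and at rest (horizontal distance between seal_large_mid and box_large below 0.014 m and z of seal_large_mid in the frame of box_large between 0.03 and 0.04 m and angle between each of seal_large_mid, seal_small_mid, seal_oblong_mid, seal_round_mid's own z axis and vertical below 0.12 rad and angle between each of box_large, box_small, box_oblong, box_round's own z axis and vertical below 0.1 rad and height (world z) of each of box_large, box_small, box_oblong, box_round below 0.006 m and linear speed of each of seal_large, box_large, seal_small, box_small, seal_oblong, box_oblong, seal_round, box_round below 0.02 m/s and angular speed of each of seal_large, seal_small, seal_oblong, seal_round below 0.2 rad/s and horizontal distance between seal_small_mid and box_small below 0.014 m and z of seal_small_mid in the frame of box_small between 0.03 and 0.04 m and horizontal distance between seal_oblong_mid and box_oblong below 0.014 m and z of seal_oblong_mid in the frame of box_oblong between 0.03 and 0.04 m and horizontal distance between seal_round_mid and box_round below 0.014 m and z of seal_round_mid in the frame of box_round between 0.03 and 0.04 m); the robot touches nothing.
It fails at once if a box is shoved more than 3 cm or tipped ((distance of box_large from where it was at the start of the episode above 0.03 m or angle between box_large's own z axis and vertical above 0.35 rad) or (distance of box_small from where it was at the start of the episode above 0.03 m or angle between box_small's own z axis and vertical above 0.35 rad) or (distance of box_oblong from where it was at the start of the episode above 0.03 m or angle between box_oblong's own z axis and vertical above 0.35 rad) or (distance of box_round from where it was at the start of the episode above 0.03 m or angle between box_round's own z axis and vertical above 0.35 rad)).
It fails at once if a seal is dropped (falls freely more than about 2 cm) or knocked over (((contact force between seal_large and the fingers below 0.05 N and linear speed of seal_large above 0.65 m/s) or angle between seal_large_mid's own z axis and vertical above 0.9 rad) or ((contact force between seal_small and the fingers below 0.05 N and linear speed of seal_small above 0.65 m/s) or angle between seal_small_mid's own z axis and vertical above 0.9 rad) or ((contact force between seal_oblong and the fingers below 0.05 N and linear speed of seal_oblong above 0.65 m/s) or angle between seal_oblong_mid's own z axis and vertical above 0.9 rad) or ((contact force between seal_round and the fingers below 0.05 N and linear speed of seal_round above 0.65 m/s) or angle between seal_round_mid's own z axis and vertical above 0.9 rad)).
It fails at once if the ink bottle is shoved more than 2 cm or tipped ((distance of ink_bottle from where it was at the start of the episode above 0.02 m or angle between ink_bottle's own z axis and vertical above 0.3 rad)).
It also fails if it takes over 109 s, if anything falls off the work surface, if the arm or the gripper's body presses on something with over 40 N, if the wrist force passes 120 N, or if a joint passes its speed limit or range.

ROBOT

A 6-joint arm with a two-finger parallel gripper is mounted at the origin on the work surface. World frame = base frame: x ahead of the robot, y to its left, z up, the work surface at z = 0. Lengths are in m, angles in degrees, forces in N, time in s.
With the tool pointing down it reaches from about 0.4 to 0.825 m from the base axis. Payload 7 kg.
Tool frame: the origin (TCP) lies at the very end of the fingers, on their centre line; the grasp point (between the pads) lies 19 mm behind it (r.grasp_offset is the z of the grasp point in the tool frame, in m); z points along the fingers, y is the direction in which the jaws open and shut (so a half turn about z gives the same grasp; the last joint's range is limited). The gripper opens to 88 mm and grips with 3 to 60 N. Pads are 19 mm wide; open, the fingers measure 130 mm over their backs; the gripper's body (78 mm by 193 mm) begins 47 mm behind the grasp point.
Start: joints at [-52.42, 20.546, 0.682, 0, -70.136, -16.507], TCP at [0.243, -0.63, 0.227] pointing down, gripper open.
Joint ranges: [-176.03, 176.03], [-82.01, 121.73], [-58.28, 71.71], [-173.87, 95.51], [-174.79, -0.11], [-173.66, 173.66]. Speed limits (degrees/s): [136.94, 136.94, 172.46, 180, 180, 180].

INTERFACE

Orientations are given as [roll, pitch, yaw] about the fixed x, y, z axes, in that order (R = Rz(yaw) Ry(pitch) Rx(roll)).
In Python, from plant import r, capture, calibration, order gives the robot as it stands.
- The arm moves only by the tool servo_tool, never from a script. Its arguments are lists of equal length, an entry for each row: "grip": the closure, from -1 (fully open) to 1 (shut), so that 0 is half open; "translation": the shift along the tool's x, y, z in m, a list of three; "turn": the turn about the tool's z in rad. A call has 1 to 10 rows; each row is the pose to reach, as a shift and turn from the pose commanded when the call began, along the tool's axes at that moment; what a row does not reach only later rows make up. A row lasts 1/12 s, in which the tool goes at most 41.7 mm and 7.16 degrees, less where a joint would pass 70% of its speed; a pose out of reach is approached as far as the arm can. A call with a gripper value outside its range is refused whole. The fingers move at their own pace and stop on an object; "newtons" is the grip in N (left out, the last holds). Time passes only in rows, so rows that repeat a pose let the fingers close. It gives the time, the measured TCP pose, the force and the opening at its end, in the units of the state.
- r.get_state(): the state, without advancing time (a new reading comes with each control period).
- capture(name): name is "scene" or "top" or "wrist"; returns (picture, depth): 384x512x3 uint8, blue, green, red; 384x512 float32, m along the optical axis (not along the pixel's ray), 0 where there is no reading.
- calibration(name): a dict with "fx", "fy", "cx", "cy" (pixels), "view" (4x4, takes a point from world to camera coordinates). Camera axes: x right, y up, looking along -z (the intrinsics and any distortion apply to the point x, -y, -z); pixel columns grow to the right and rows downward; lengths in m; the calibration is good to about 2 mm. A picture is of the moment at which its call begins: read the wrist's pose just before it. calibration takes no time and is no camera call; for the wrist camera it gives the pose at the moment of the call.
- order.close_job(): hands the job in, once; it reports no verdict.
The state is a dict: "time_s": time; "joints": joint angles; "qd": joint speeds; "joint_torque": joint torques, N m; "tcp_pos": TCP position; "eef_rot": TCP orientation; "contact_force": force on the tool from outside, world axes, zero at the start; "moment": the same for the moment, N m; "gripper_width": finger opening in m.
Only numpy, scipy, OpenCV 4.12 (cv2) and the standard library are available. Lean on these libraries where they do the work, as an engineer would, in place of code of your own. Each camera call takes 0.05 s, during which the arm holds its last target.

## Working session

There is one attempt and no reset: what is moved stays moved. The work goes in short steps, Python scripts to look and compute and a tool call to move; the robot and the scene stay as the last step left them, time stands still between calls to the robot, and variables do not carry over. Pictures are saved under pics/ and viewed, and the job is handed in when it is done.

Besides the shell and the picture viewer there is one more tool, called by a JSON object that holds its "method" and its "body", one argument or row to a line. servo_tool: Moves the arm, as the interface text tells. Its arguments: {"type":"object","properties":{"grip":{"type":"array","items":{"type":"number"}},"translation":{"type":"array","items":{"type":"array","items":{"type":"number"}}},"turn":{"type":"array","items":{"type":"number"}},"newtons":{"type":"number"}},"required":["grip","translation","turn"]}

```bash
ls; mkdir -p pics; python3 - <<'E'
from plant import r,capture,calibration,order
import cv2,numpy as np
print(r.get_state(), r.grasp_offset)
for n in ["scene","top","wrist"]:
    c=calibration(n); p,d=capture(n); cv2.imwrite(f"pics/{n}0.png",p); np.save(f"{n}0.npy",d)
    print(n,c)
E
```

```text
pics
{'time_s': 0.0, 'joints': array([-5.24213593e+01,  2.05900393e+01,  6.33450105e-01, -2.00990407e-02,
       -7.01363928e+01, -1.65060371e+01]), 'qd': array([ 0.02265166,  0.01361999, -0.02289584,  0.0266162 ,  0.03839909,
       -0.0299518 ]), 'joint_torque': array([ 3.63186173e-04, -5.82717276e+01,  2.93063056e+01,  6.99750915e+00,
        7.07254512e-03, -1.53140181e-04]), 'tcp_pos': array([ 0.24248093, -0.62940999,  0.22563606]), 'eef_rot': array([ 1.79905481e+02, -8.30443132e-03, -1.58934234e+02]), 'contact_force': array([0.5159505 , 0.15561641, 0.11087467]), 'moment': array([-0.01020856, -0.04391185,  0.03572199]), 'gripper_width': 0.08762078496055983} -0.0188
scene {'fx': 347.46181621222496, 'fy': 347.46181621222496, 'cx': 260.9392730691279, 'cy': 190.4521655366143, 'view': array([[ 0.01503621,  0.99988348,  0.00263488,  0.05500887],
       [-0.82605871,  0.01093737,  0.56347793,  0.41008273],
       [ 0.56338346, -0.01064914,  0.82612691, -1.38370078],
       [ 0.        ,  0.        ,  0.        ,  1.        ]])}
top {'fx': 446.5305406627385, 'fy': 446.5305406627385, 'cx': 257.02342030713885, 'cy': 194.78241714240033, 'view': array([[-0.01190506, -0.99968555,  0.02206959, -0.07203415],
       [ 0.99541031, -0.00975244,  0.0952009 , -0.56157381],
       [-0.09495573,  0.02310167,  0.99521341, -1.03854725],
       [ 0.        ,  0.        ,  0.        ,  1.        ]])}
wrist {'fx': 281.1907564650014, 'fy': 281.1907564650014, 'cx': 261.0995085465927, 'cy': 193.5673034976002, 'view': array([[-0.35968714,  0.93307203,  0.00132218,  0.6751119 ],
       [-0.90004662, -0.34658191, -0.26419132,  0.03304975],
       [-0.24605129, -0.09621625,  0.96446939, -0.39026831],
       [ 0.        ,  0.        ,  0.        ,  1.        ]])}
```

View pics/top0.png

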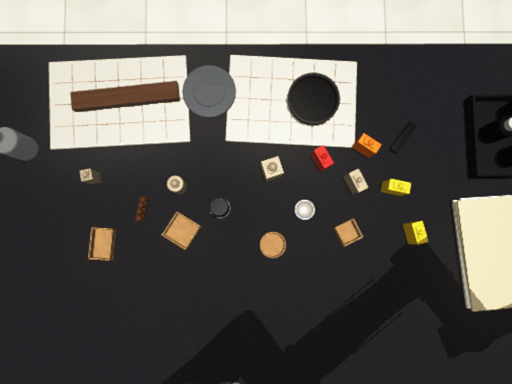

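View pics/scene0.png

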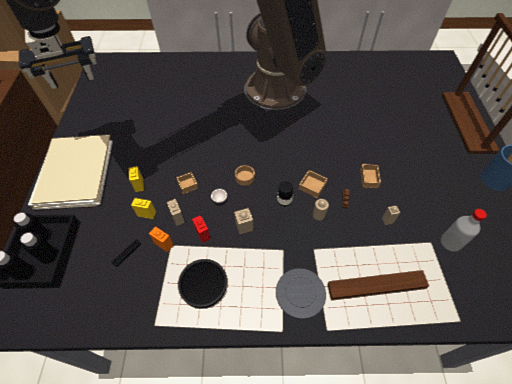

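View pics/wrist0.png

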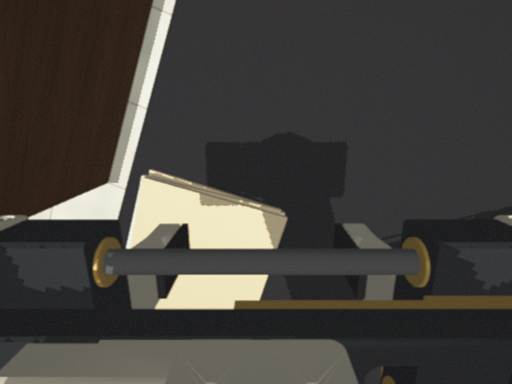

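```bash
cat > h.py <<'E'
import numpy as np,cv2
def pts(n,d,c,dist=None):
    v,u=np.mgrid[0:384,0:512]
    x=(u-c['cx'])/c['fx']*d; y=-(v-c['cy'])/c['fy']*d
    P=np.stack([x,y,-d,np.ones_like(d)],-1)@np.linalg.inv(c['view']).T
    return P[...,:3]
def ray(uv,c,z):
    uv=np.atleast_2d(uv).astype(float); V=np.linalg.inv(c['view'])
    D=np.c_[(uv[:,0]-c['cx'])/c['fx'],-(uv[:,1]-c['cy'])/c['fy'],-np.ones(len(uv))]@V[:3,:3].T
    o=V[:3,3]; return o+D*((z-o[2])/D[:,2])[:,None]
def proj(p,c):
    q=c['view']@np.r_[p,1]; return np.array([c['cx']+c['fx']*q[0]/-q[2],c['cy']-c['fy']*q[1]/-q[2]])
E
python3 - <<'E'
from plant import calibration
from h import *
c=calibration("top"); print({k:v for k,v in c.items() if k!='view'}.keys())
d=np.load("top0.npy"); P=pts("top",d,c); p=cv2.imread("pics/top0.png")
print("table z",np.median(P[280:300,50:150,2]))
hsv=cv2.cvtColor(p,cv2.COLOR_BGR2HSV)
m=((P[...,2]>0.006)&(P[...,2]<0.1)).astype(np.uint8)
n,l,s,ce=cv2.connectedComponentsWithStats(m)
for i in range(1,n):
    if s[i,4]<60: continue
    q=P[l==i]; hc=np.median(hsv[l==i],0)
    zs=q[:,2]; zm=np.percentile(zs,98)
    print(s[i,:4],s[i,4],"c",ce[i].round(0),"hsv",hc,"zmax",zm.round(3),"xy",q[:,:2].mean(0).round(3))
cv2.imwrite("pics/crop0.png",cv2.resize(p[130:270,60:260],None,fx=4,fy=4,interpolation=cv2.INTER_CUBIC))
cv2.imwrite("pics/crop1.png",cv2.resize(p[130:270,245:445],None,fx=4,fy=4,interpolation=cv2.INTER_CUBIC))
E
```

```text
dict_keys(['fx', 'fy', 'cx', 'cy'])
table z 0.00043737451745839984
[182  65  55  52] 2107 c [209.  91.] hsv [105.   8. 106.] zmax 0.015 xy [0.823 0.037]
[288  72  53  53] 2170 c [314.  98.] hsv [20. 24. 39.] zmax 0.03 xy [ 0.8   -0.221]
[ 71  80 110  32] 2213 c [125.  96.] hsv [ 11. 135. 102.] zmax 0.03 xy [0.806 0.24 ]
[465  94  47  84] 2097 c [486. 130.] hsv [100.  43.  11.] zmax 0.097 xy [ 0.712 -0.635]
[390 121  27  32] 277 c [403. 136.] hsv [120.  15.  31.] zmax 0.013 xy [ 0.704 -0.443]
[  3 129  36  32] 536 c [ 24. 147.] hsv [40.  7. 74.] zmax 0.099 xy [0.674 0.461]
[353 133  29  24] 394 c [367. 145.] hsv [ 13. 212. 216.] zmax 0.074 xy [ 0.674 -0.339]
[493 143  19  26] 268 c [505. 156.] hsv [100.  85.   7.] zmax 0.064 xy [ 0.648 -0.681]
[311 145  23  26] 351 c [322. 158.] hsv [  1. 192. 223.] zmax 0.073 xy [ 0.644 -0.231]
[261 156  23  25] 399 c [272. 168.] hsv [ 20.  64. 211.] zmax 0.079 xy [ 0.62  -0.113]
[ 80 168  21  16] 254 c [ 90. 176.] hsv [ 19.  77. 113.] zmax 0.075 xy [0.607 0.31 ]
[344 168  25  26] 360 c [356. 181.] hsv [ 19.   71.  190.5] zmax 0.074 xy [ 0.589 -0.31 
[... 250 characters left out ...]
 0.424 -0.616]
[136 196  13  26] 199 c [141. 208.] hsv [ 11. 164.  76.] zmax 0.03 xy [0.532 0.198]
[210 198  21  20] 326 c [220. 207.] hsv [20. 11. 70.] zmax 0.078 xy [0.529 0.008]
[295 200  20  19] 230 c [305. 209.] hsv [ 18.  29. 203.] zmax 0.026 xy [ 0.527 -0.194]
[162 211  40  38] 239 c [181. 230.] hsv [ 16. 138. 149.] zmax 0.032 xy [0.479 0.104]
[334 218  30  28] 192 c [349. 232.] hsv [ 16.  138.  155.5] zmax 0.03 xy [ 0.47  -0.296]
[404 221  25  23] 429 c [416. 232.] hsv [ 25. 209. 179.] zmax 0.073 xy [ 0.467 -0.447]
[ 89 227  27  33] 327 c [102. 244.] hsv [ 16. 138. 106.] zmax 0.032 xy [0.449 0.29 ]
[260 232  26  26] 129 c [274. 245.] hsv [ 16. 137. 162.] zmax 0.031 xy [ 0.442 -0.116]
```

View pics/crop0.png

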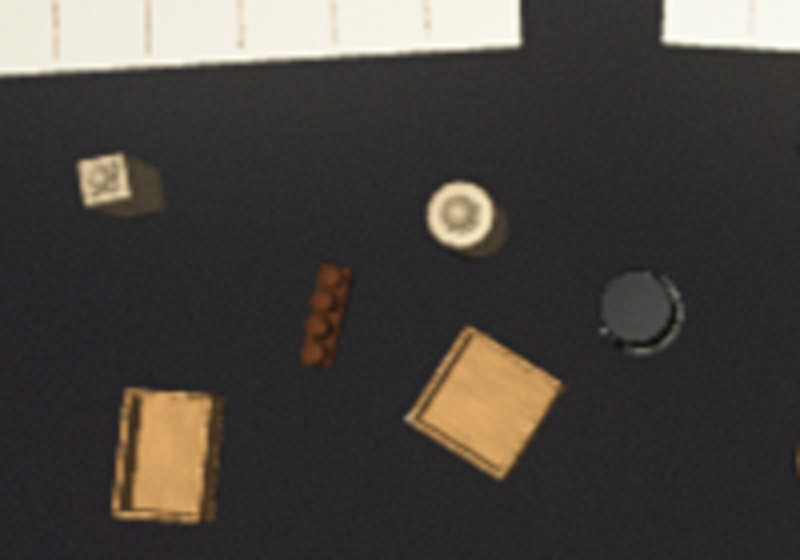

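View pics/crop1.png

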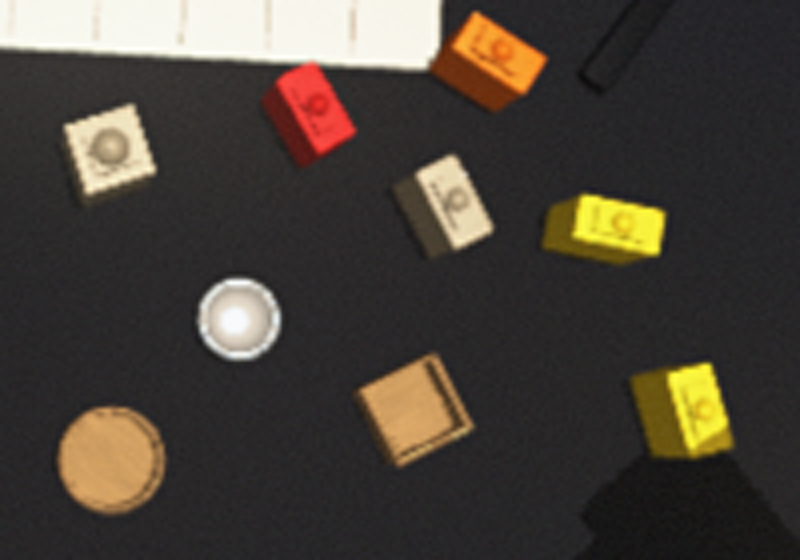

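```bash
cat > meas.py <<'E'
from h import *
def meas(p,d,c,boxes,seals):
    P=pts("top",d,c); hsv=cv2.cvtColor(p,cv2.COLOR_BGR2HSV)
    print("cam",np.linalg.inv(c['view'])[:3,3].round(3))
    for nm,(u,v) in {**boxes,**seals}.items():
        w=26; sl=(slice(max(v-w,0),v+w),slice(max(u-w,0),u+w))
        Q=P[sl];H=hsv[sl].astype(int)
        if nm in boxes: zr=0.028; m=(abs(Q[...,2]-0.028)<0.006)
        else: zr=0.064; m=(abs(Q[...,2]-0.064)<0.006)
        vv,uu=np.mgrid[sl]
        n,l,s,ce=cv2.connectedComponentsWithStats(m.astype(np.uint8),connectivity=8)
        q=np.c_[uu[m],vv[m]]; 
        q=q[np.hypot(*(q-[u,v]).T)<22]
        xyz=ray(q,c,zr)[:,:2]
        mn=cv2.minAreaRect((xyz*1000).astype(np.float32))
        cc,rad=cv2.minEnclosingCircle((xyz*1000).astype(np.float32))
        print(nm,len(q),"rect c",np.round(mn[0],1),"size",np.round(mn[1],1),"ang",round(mn[2],1),"| circ",np.round(cc,1),round(rad,1))
        if nm in boxes:
            bm=(H[...,0]>8)&(H[...,0]<24)&(H[...,1]>90)&(H[...,2]>40)
            q2=np.c_[uu[bm],vv[bm]]; q2=q2[np.hypot(*(q2-[u,v]).T)<24]
            xyz=ray(q2,c,zr)[:,:2]; mn=cv2.minAreaRect((xyz*1000).astype(np.float32)); cc,rad=cv2.minEnclosingCircle((xyz*1000).astype(np.float32))
            print("   colour",len(q2),np.round(mn[0],1),np.round(mn[1],1),round(mn[2],1),np.round(cc,1),round(rad,1))
        else:
            bm=(H[...,1]<110)&(H[...,2]>150); q2=np.c_[uu[bm],vv[bm]]; q2=q2[np.hypot(*(q2-[u,v]).T)<15]
            xyz=ray(q2,c,zr)[:,:2]; mn=cv2.minAreaRect((xyz*1000).astype(np.float32)); cc,rad=cv2.minEnclosingCircle((xyz*1000).astype(np.float32))
            print("   bright",len(q2),np.round(mn[0],1),np.round(mn[1],1),round(mn[2],1),np.round(cc,1),round(rad,1))
E
python3 - <<'E'
from plant import calibration
from meas import *
c=calibration("top")
meas(cv2.imread("pics/top0.png"),np.load("top0.npy"),c,dict(bL=(181,230),bS=(349,232),bO=(102,244),bR=(274,245)),dict(L=(272,168),S=(90,176),O=(356,181),R=(177,184)))
P=pts("",np.load("top0.npy"),c)
m=np.zeros((384,512),bool); m[195:220,207:232]=1; m&=(P[...,2]>0.06)
print("bottle",P[m].mean(0),np.ptp(P[m],0))
print("dish (305,209)",P[209,305])
E
```

```text
cam [ 0.46  -0.053  1.089]
bL 160 rect c [479.4 101.8] size [66.6 65.9] ang 57.6 | circ [480.2 102.2] 45.8
   colour 879 [478.5 102.7] [70.8 69.3] 57.6 [479.4 102.4] 46.1
bS 115 rect c [ 470.8 -295.9] size [48.5 50.5] ang 25.6 | circ [ 470.7 -297.1] 33.8
   colour 536 [ 469.6 -293. ] [52.7 57.1] 25.4 [ 469.7 -292.3] 36.4
bO 173 rect c [450.5 289. ] size [52.2 73.8] ang 85.6 | circ [450.6 289.6] 43.4
   colour 840 [449.7 288.1] [60.2 77. ] 86.1 [450.2 287.8] 46.0
bR 100 rect c [ 442.4 -113.3] size [59.2 58.7] ang 89.3 | circ [ 443.1 -114.3] 30.7
   colour 594 [ 442.4 -113.3] [63.3 63.5] 44.3 [ 442.6 -112.9] 32.7
L 252 rect c [ 622.3 -113.8] size [42.2 42. ] ang 17.3 | circ [ 622.9 -114. ] 27.8
   bright 326 [ 622.1 -113.1] [42.3 42. ] 17.5 [ 622.2 -112.5] 28.6
S 105 rect c [608.4 313.7] size [26.6 27.6] ang 10.7 | circ [609.1 313.8] 17.7
   bright 118 [608.2 316. ] [25.1 26. ] 11.1 [608.4 315.5] 16.8
O 211 rect c [ 590.4 -313. ] size [48.8 27.5] ang 25.7 | circ [ 590.7 -313.3] 27.0
   bright 243 [ 589.8 -313. ] [50.  26.4] 24.9 [ 589.5 -312.5] 26.4
R 141 rect c [586.4 111.3] size [36.2 35.6] ang 44.6 | circ [586.7 110.8] 19.0
   bright 200 [585.3 112.4] [34.9 34.4] 0.2 [586.1 112.1] 18.6
bottle [0.53042951 0.00928327 0.0783086 ] [0.09028992 0.08397812 1.02851598]
dish (305,209) [ 0.52715335 -0.19556043  0.00200956]
```

```bash
cat > go.py <<'E'
import sys,numpy as np
from plant import r
def go(x,y,z,yaw):
    s=r.get_state(); p=np.array(s['tcp_pos']); Y=s['eef_rot'][2]; a=np.radians(Y)
    X=np.array([np.cos(a),np.sin(a),0]);T=np.array([np.sin(a),-np.cos(a),0])
    d=np.array([x,y,z])-p
    dy=(yaw-Y+180)%360-180
    print("t",round(s['time_s'],2),"pos",p.round(4),"rot",np.round(s['eef_rot'],2),"q6",s['joints'][5].round(1),"w",round(s['gripper_width'],4),"F",np.round(s['contact_force'],1))
    print("shift",(d@X).round(4),(d@T).round(4),round(-d[2],4),"turn",round(-np.radians(dy),3),"len",np.linalg.norm(d).round(3))
if __name__=="__main__": go(*map(float,sys.argv[1:]))
E
python3 go.py 0.5904 -0.313 0.15 -154.5
python3 - <<'E'
import cv2
p=cv2.imread("pics/top0.png")
cv2.imwrite("pics/oblongs.png",cv2.resize(p[125:250,300:440],None,fx=5,fy=4.6,interpolation=cv2.INTER_CUBIC))
E
```

```text
t 0.15 pos [ 0.2425 -0.6295  0.2259] rot [ 1.7993e+02 -1.0000e-02 -1.5893e+02] q6 -16.5 w 0.0877 F [ 1.  -0.5 -0.8]
shift -0.4384 0.1703 0.0759 turn -0.077 len 0.476
```

View pics/oblongs.png

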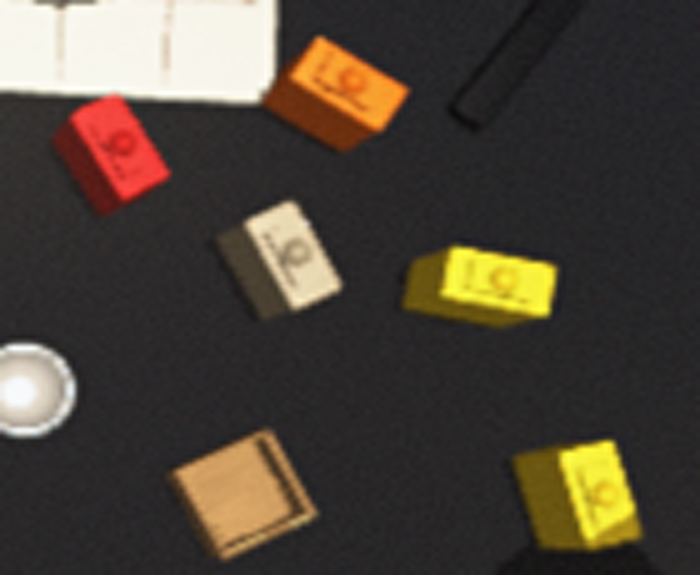

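The top view shows the four buff seals at these pixels: small (90,176), round (177,184), large (272,168) and oblong (356,181). The boxes are at oblong (102,244), large (181,230), round (273,245) and small (348,232), and the bottle is at (220,207). There are five oblong candidates: buff (356,181), red (322,157), orange (367,145), and yellow (396,187) and (416,232). The enlarged crop shows only (356,181) is buff soapstone, measuring 50x26 mm, so that is the one I take.

{"method": "servo_tool", "body": {
  "grip": [-1,-1,-1,-1,-1,-1,-1,-1,-1,-1],
  "translation": [
    [-0.438,0.17,0],
    [-0.438,0.17,0],
    [-0.438,0.17,0],
    [-0.438,0.17,0.02],
    [-0.438,0.17,0.04],
    [-0.438,0.17,0.06],
    [-0.438,0.17,0.076],
    [-0.438,0.17,0.076],
    [-0.438,0.17,0.076],
    [-0.438,0.17,0.076]
  ],
  "turn": [-0.077,-0.077,-0.077,-0.077,-0.077,-0.077,-0.077,-0.077,-0.077,-0.077],
  "newtons": 25
}}

```text
time_s: 0.98
tcp_pos: [0.5468, -0.3526, 0.1664]
eef_rot: [180.0, -0.0, -154.5]
contact_force: [0.0, -1.1, 0.3]
gripper_width: 0.0874
```

```bash
python3 go.py 0.5904 -0.313 0.15 -154.5
```

```text
t 0.98 pos [ 0.5468 -0.3526  0.1664] rot [ 179.99   -0.   -154.51] q6 -48.8 w 0.0874 F [ 0.  -1.1  0.3]
shift -0.0564 0.0169 0.0164 turn -0.0 len 0.061
```

{"method": "servo_tool", "body": {
  "grip": [-1,-1,-1,-1],
  "translation": [
    [-0.0564,0.0169,0.0164],
    [-0.0564,0.0169,0.0164],
    [-0.0564,0.0169,0.0164],
    [-0.0564,0.0169,0.0164]
  ],
  "turn": [0,0,0,0]
}}

```text
time_s: 1.32
tcp_pos: [0.5897, -0.3136, 0.1495]
eef_rot: [179.9, -0.1, -154.4]
contact_force: [-0.2, -0.6, 0.4]
gripper_width: 0.0882
```

```bash
python3 - <<'E'
from plant import r,capture,calibration
from h import *
c=calibration("wrist"); p,d=capture("wrist"); 
for q in [(0.5904,-0.313,0.064)]:
    u=proj(np.array(q),c); print(u); cv2.drawMarker(p,tuple(int(a) for a in u),(255,0,255),0,12)
for s in (-1,1):
  for t in (-1,1):
    a=np.radians(25.5); o=np.array([.5904,-.313])+s*.025*np.array([np.cos(a),np.sin(a)])+t*.013*np.array([-np.sin(a),np.cos(a)])
    u=proj(np.r_[o,.064],c); cv2.circle(p,tuple(int(a) for a in u),3,(255,0,255),1)
cv2.imwrite("pics/w1.png",p); np.save("w1.npy",d)
E
python3 go.py 0.5904 -0.313 0.036 -154.5
```

```text
[262.18939829 199.25669554]
t 1.37 pos [ 0.5892 -0.3145  0.1502] rot [ 1.7997e+02 -5.0000e-02 -1.5446e+02] q6 -53.1 w 0.0874 F [-0.8  0.2  0.2]
shift -0.0017 0.0008 0.1142 turn 0.001 len 0.114
```

View pics/w1.png

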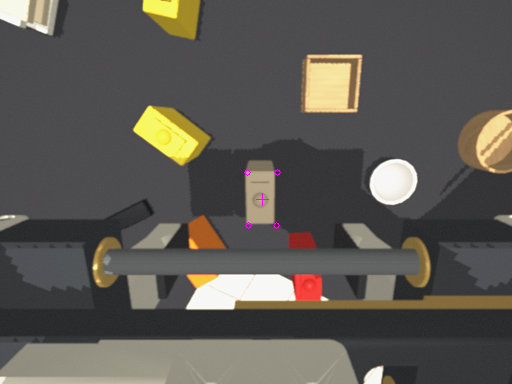

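The wrist view shows the buff seal at (261,198), and the predicted shaft corners fall on its edges to within about 1 mm. Next I descend and grip.

{"method": "servo_tool", "body": {
  "grip": [-1,-1,-1,-1,-1,-1,1,1,1,1],
  "translation": [
    [0,0,0.03],
    [-0.0015,0.001,0.06],
    [-0.0015,0.001,0.085],
    [-0.0015,0.001,0.105],
    [-0.0015,0.001,0.114],
    [-0.0015,0.001,0.114],
    [-0.0015,0.001,0.114],
    [-0.0015,0.001,0.114],
    [-0.0015,0.001,0.114],
    [-0.0015,0.001,0.114]
  ],
  "turn": [0,0,0,0,0,0,0,0,0,0],
  "newtons": 25
}}

```text
time_s: 2.2
tcp_pos: [0.5911, -0.3135, 0.0382]
eef_rot: [-179.9, 0.1, -154.5]
contact_force: [0.7, -0.1, 1.1]
gripper_width: 0.0658
```

{"method": "servo_tool", "body": {
  "grip": [1,1,1,1],
  "translation": [
    [0,0,0],
    [0,0,0],
    [0,0,0],
    [0,0,0]
  ],
  "turn": [0,0,0,0]
}}

```text
time_s: 2.53
tcp_pos: [0.5903, -0.3131, 0.0367]
eef_rot: [-180.0, 0.0, -154.5]
contact_force: [0.4, 0.1, 0.6]
gripper_width: 0.0399
```

```bash
python3 go.py 0.5904 -0.313 0.18 -154.5;python3 go.py 0.4505 0.289 0.18 -184.4
```

```text
t 2.53 pos [ 0.5903 -0.3131  0.0367] rot [-1.7999e+02  1.0000e-02 -1.5451e+02] q6 -53.2 w 0.0399 F [0.4 0.1 0.6]
shift -0.0001 0.0001 -0.1433 turn -0.0 len 0.143
t 2.53 pos [ 0.5903 -0.3131  0.0367] rot [-1.7999e+02  1.0000e-02 -1.5451e+02] q6 -53.2 w 0.0399 F [0.4 0.1 0.6]
shift -0.1329 0.6037 -0.1433 turn 0.522 len 0.635
```

Still closing; the fingers move at about 78 mm/s.

{"method": "servo_tool", "body": {
  "grip": [1,1,1,1],
  "translation": [
    [0,0,0],
    [0,0,0],
    [0,0,0],
    [0,0,0]
  ],
  "turn": [0,0,0,0]
}}

```text
time_s: 2.87
tcp_pos: [0.5904, -0.3132, 0.0366]
eef_rot: [-180.0, 0.0, -154.5]
contact_force: [0.3, -0.3, 0.5]
gripper_width: 0.0257
```

{"method": "servo_tool", "body": {
  "grip": [1,1,1,1,1,1,1,1,1,1],
  "translation": [
    [0,0,-0.01],
    [0,0,-0.03],
    [0,0,-0.06],
    [0,0,-0.1],
    [0,0,-0.13],
    [-0.003,0.015,-0.143],
    [-0.01,0.045,-0.143],
    [-0.02,0.084,-0.143],
    [-0.029,0.124,-0.143],
    [-0.038,0.164,-0.143]
  ],
  "turn": [0,0,0,0,0,0,0,0,0,0]
}}

```text
time_s: 3.7
tcp_pos: [0.5529, -0.1475, 0.1799]
eef_rot: [180.0, -0.0, -154.6]
contact_force: [1.3, 1.3, -2.4]
gripper_width: 0.0259
```

```bash
python3 go.py 0.4505 0.289 0.18 -184.4
```

```text
t 3.7 pos [ 0.5529 -0.1475  0.1799] rot [ 1.7998e+02 -1.0000e-02 -1.5458e+02] q6 -69.2 w 0.0259 F [ 1.3  1.3 -2.4]
shift -0.0949 0.4382 -0.0001 turn 0.52 len 0.448
```

{"method": "servo_tool", "body": {
  "grip": [1,1,1,1,1,1,1,1,1,1],
  "translation": [
    [-0.008,0.04,0],
    [-0.017,0.08,0],
    [-0.025,0.12,0],
    [-0.034,0.16,0],
    [-0.042,0.2,0],
    [-0.052,0.24,0],
    [-0.06,0.28,0],
    [-0.069,0.32,0],
    [-0.078,0.36,0],
    [-0.085,0.395,0]
  ],
  "turn": [0.05,0.1,0.15,0.2,0.26,0.31,0.36,0.42,0.47,0.522]
}}

```text
time_s: 4.53
tcp_pos: [0.4596, 0.2465, 0.1803]
eef_rot: [180.0, 0.0, 175.5]
contact_force: [1.5, -0.4, -2.6]
gripper_width: 0.026
```

```bash
python3 go.py 0.4505 0.289 0.15 -184.4
```

```text
t 4.53 pos [0.4596 0.2465 0.1803] rot [1.7996e+02 1.0000e-02 1.7547e+02] q6 -144.3 w 0.026 F [ 1.5 -0.4 -2.6]
shift 0.0125 0.0416 0.0303 turn -0.002 len 0.053
```

{"method": "servo_tool", "body": {
  "grip": [1,1,1,1],
  "translation": [
    [0.009,0.03,0.015],
    [0.0125,0.0416,0.03],
    [0.0125,0.0416,0.03],
    [0.0125,0.0416,0.03]
  ],
  "turn": [-0.002,-0.002,-0.002,-0.002]
}}

```text
time_s: 4.87
tcp_pos: [0.4506, 0.2868, 0.149]
eef_rot: [-179.9, -0.1, 175.8]
contact_force: [-0.7, -0.7, -2.3]
gripper_width: 0.026
```

```bash
python3 - <<'E'
from plant import r,capture,calibration
from h import *
c=calibration("wrist"); p,d=capture("wrist"); 
b=np.array([.4505,.289])
for hx,hy in ((.037,.025),(.034,.022)):
 for s in (-1,1):
  for t in (-1,1):
    a=np.radians(-4.4); o=b+s*hx*np.array([np.cos(a),np.sin(a)])+t*hy*np.array([-np.sin(a),np.cos(a)])
    u=proj(np.r_[o,.028],c); cv2.circle(p,tuple(int(a) for a in u),2,(255,0,255),1)
cv2.imwrite("pics/w2.png",cv2.resize(p[100:300,140:380],None,fx=3,fy=3))
E
python3 go.py 0.4505 0.289 0.0405 -184.4
```

```text
t 4.92 pos [0.4512 0.2865 0.1498] rot [-1.7995e+02 -2.0000e-02  1.7574e+02] q6 -147.7 w 0.026 F [ 0.2  0.5 -2.9]
shift 0.0009 0.0024 0.1093 turn 0.002 len 0.109
```

View pics/w2.png

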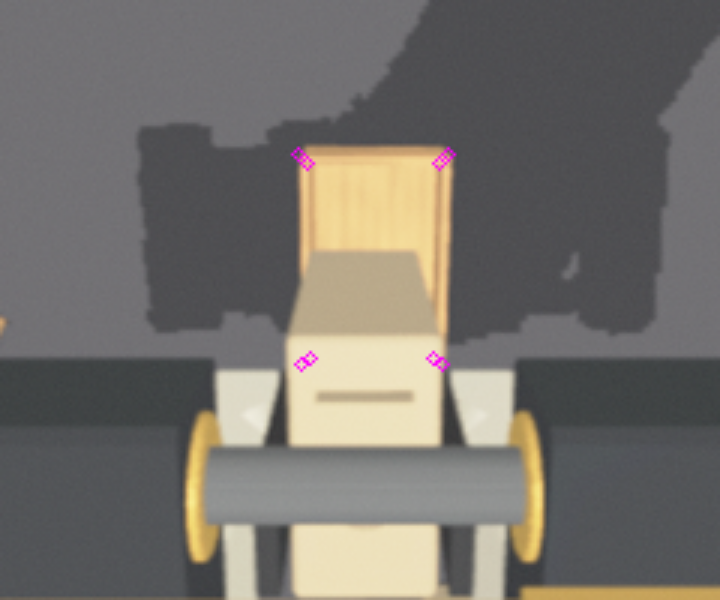

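{"method": "servo_tool", "body": {
  "grip": [1,1,1,1,1,1,1,1,1,1],
  "translation": [
    [0.001,0.0024,0.02],
    [0.001,0.0024,0.045],
    [0.001,0.0024,0.065],
    [0.001,0.0024,0.082],
    [0.001,0.0024,0.092],
    [0.001,0.0024,0.1],
    [0.001,0.0024,0.105],
    [0.001,0.0024,0.108],
    [0.001,0.0024,0.108],
    [0.001,0.0024,0.108]
  ],
  "turn": [0.002,0.002,0.002,0.002,0.002,0.002,0.002,0.002,0.002,0.002]
}}

```text
time_s: 5.75
tcp_pos: [0.4511, 0.2895, 0.0422]
eef_rot: [180.0, 0.0, 175.6]
contact_force: [0.8, -0.4, -2.0]
gripper_width: 0.026
```

```bash
python3 go.py 0.4505 0.289 0.0397 -184.4
```

```text
t 5.75 pos [0.4511 0.2895 0.0422] rot [1.7996e+02 3.0000e-02 1.7558e+02] q6 -148.1 w 0.026 F [ 0.8 -0.4 -2. ]
shift 0.0005 -0.0006 0.0025 turn -0.0 len 0.003
```

{"method": "servo_tool", "body": {
  "grip": [1,1,1,0.3,0,-0.2,-0.2,-0.2,-0.2],
  "translation": [
    [0,0,0.001],
    [0,0,0.002],
    [0,0,0.0023],
    [0,0,0.0023],
    [0,0,0.0023],
    [0,0,0.0023],
    [0,0,0.0023],
    [0,0,0.0023],
    [0,0,0.0023]
  ],
  "turn": [0,0,0,0,0,0,0,0,0]
}}

```text
time_s: 6.5
tcp_pos: [0.4508, 0.2893, 0.0394]
eef_rot: [180.0, 0.0, 175.6]
contact_force: [-0.1, 0.5, 0.3]
gripper_width: 0.0519
```

```bash
python3 go.py 0.6084 0.314 0.15 -169.2
```

```text
t 6.5 pos [0.4508 0.2893 0.0394] rot [1.7999e+02 1.0000e-02 1.7558e+02] q6 -148.1 w 0.0519 F [-0.1  0.5  0.3]
shift -0.1553 0.0368 -0.1106 turn -0.266 len 0.194
```

{"method": "servo_tool", "body": {
  "grip": [-1,-1,-1,-1,-1,-1,-1,-1,-1,-1],
  "translation": [
    [0,0,-0.015],
    [0,0,-0.045],
    [0,0,-0.08],
    [-0.02,0.005,-0.1106],
    [-0.06,0.014,-0.1106],
    [-0.1,0.023,-0.1106],
    [-0.135,0.032,-0.1106],
    [-0.1553,0.0368,-0.1106],
    [-0.1553,0.0368,-0.1106],
    [-0.1553,0.0368,-0.1106]
  ],
  "turn": [0,0,0,-0.06,-0.12,-0.18,-0.24,-0.266,-0.266,-0.266]
}}

```text
time_s: 7.33
tcp_pos: [0.609, 0.3135, 0.1486]
eef_rot: [-180.0, -0.1, -169.3]
contact_force: [-1.0, -0.3, -1.4]
gripper_width: 0.0875
```

```bash
cat > wl.py <<'E'
from plant import r,capture,calibration
from h import *
def look(name,cx,cy,ang,sizes,z,crop=None,f=3,round_=False):
    c=calibration("wrist"); p,d=capture("wrist"); np.save(name+".npy",d)
    b=np.array([cx,cy]); a=np.radians(ang); cv2.imwrite(f"pics/{name}_raw.png",p)
    for hx,hy in sizes:
        th=np.linspace(0,2*np.pi,24) if round_ else [0]
        for s,t in ([(np.cos(k),np.sin(k)) for k in th] if round_ else [(-1,-1),(-1,1),(1,-1),(1,1)]):
            o=b+s*hx*np.array([np.cos(a),np.sin(a)])+t*hy*np.array([-np.sin(a),np.cos(a)])
            u=proj(np.r_[o,z],c); cv2.circle(p,tuple(int(round(k)) for k in u),2,(255,0,255),1)
    u=proj(np.r_[b,z],c); print("centre px",u.round(1))
    cv2.imwrite(f"pics/{name}.png",cv2.resize(p[100:300,140:380],None,fx=3,fy=3))
E
python3 - <<'E'
from wl import *
look("w3",.6084,.314,10.8,[(.013,.013)],.064)
E
python3 go.py 0.6084 0.314 0.036 -169.2
```

```text
centre px [262.8 197.9]
t 7.38 pos [0.6081 0.3135 0.1489] rot [-1.7996e+02 -8.0000e-02 -1.6925e+02] q6 -122.8 w 0.0875 F [ 0.1 -0.2  0.2]
shift -0.0004 0.0004 0.1129 turn -0.001 len 0.113
```

View pics/w3.png

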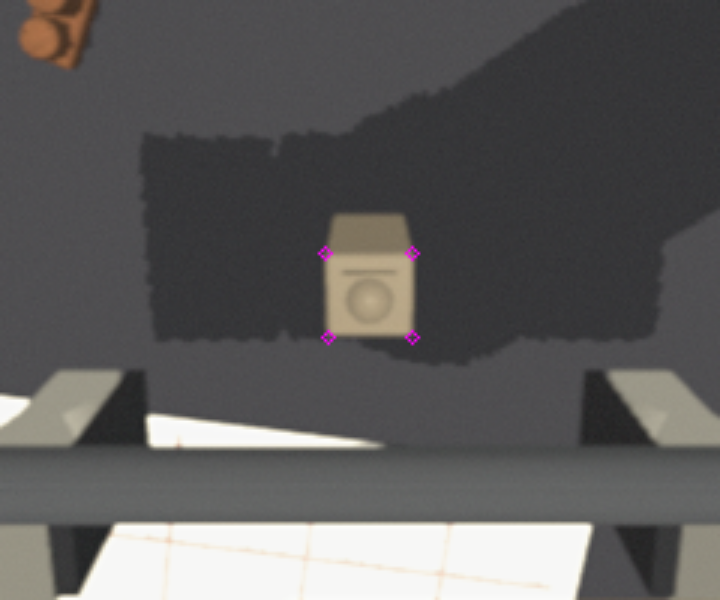

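View pics/w3_raw.png

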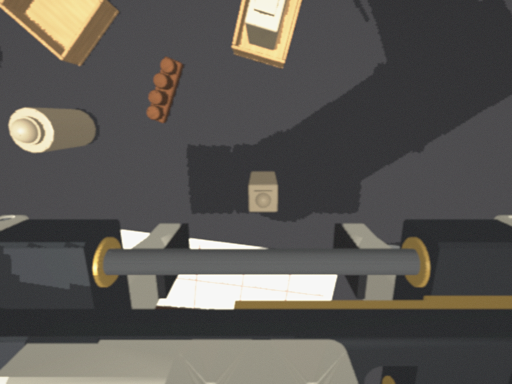

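The predicted corners sit on the small seal at raw (263,198). The oblong stands upright in its box near (267,20). Descending.

{"method": "servo_tool", "body": {
  "grip": [-1,-1,-1,0,0,1,1,1,1,1],
  "translation": [
    [0,0,0.03],
    [0,0,0.06],
    [0,0,0.085],
    [0,0,0.105],
    [0,0,0.113],
    [0,0,0.113],
    [0,0,0.113],
    [0,0,0.113],
    [0,0,0.113],
    [0,0,0.113]
  ],
  "turn": [0,0,0,0,0,0,0,0,0,0],
  "newtons": 20
}}

```text
time_s: 8.22
tcp_pos: [0.609, 0.3145, 0.0385]
eef_rot: [179.9, 0.1, -169.2]
contact_force: [-0.1, -0.0, -0.4]
gripper_width: 0.0468
```

{"method": "servo_tool", "body": {
  "grip": [1,1,1,1,1,1],
  "translation": [
    [0,0,0],
    [0,0,0],
    [0,0,0],
    [0,0,0],
    [0,0,0],
    [0,0,0]
  ],
  "turn": [0,0,0,0,0,0]
}}

```text
time_s: 8.72
tcp_pos: [0.6085, 0.314, 0.0372]
eef_rot: [180.0, 0.0, -169.2]
contact_force: [-0.6, -0.2, 3.0]
gripper_width: 0.026
```

```bash
python3 go.py 0.4708 -0.296 0.18 -154.5
```

```text
t 8.72 pos [0.6085 0.314  0.0372] rot [ 1.8000e+02  2.0000e-02 -1.6917e+02] q6 -122.7 w 0.026 F [-0.6 -0.2  3. ]
shift 0.2498 -0.5733 -0.1428 turn -0.256 len 0.641
```

{"method": "servo_tool", "body": {
  "grip": [1,1,1,1,1,1,1,1,1,1],
  "translation": [
    [0,0,-0.01],
    [0,0,-0.03],
    [0,0,-0.06],
    [0,0,-0.1],
    [0,0,-0.13],
    [0.006,-0.014,-0.143],
    [0.019,-0.043,-0.143],
    [0.035,-0.08,-0.143],
    [0.051,-0.117,-0.143],
    [0.067,-0.154,-0.143]
  ],
  "turn": [0,0,0,0,0,0,0,0,0,0]
}}

```text
time_s: 9.55
tcp_pos: [0.5701, 0.1483, 0.1798]
eef_rot: [-180.0, -0.0, -169.2]
contact_force: [0.8, -1.3, -0.7]
gripper_width: 0.0259
```

```bash
python3 go.py 0.4708 -0.296 0.18 -154.5
```

```text
t 9.55 pos [0.5701 0.1483 0.1798] rot [-1.8000e+02 -4.0000e-02 -1.6915e+02] q6 -112.7 w 0.0259 F [ 0.8 -1.3 -0.7]
shift 0.1811 -0.4176 -0.0002 turn -0.256 len 0.455
```

{"method": "servo_tool", "body": {
  "grip": [1,1,1,1,1,1,1,1,1,1],
  "translation": [
    [0.016,-0.037,0],
    [0.032,-0.074,0],
    [0.048,-0.111,0],
    [0.064,-0.148,0],
    [0.08,-0.185,0],
    [0.096,-0.222,0],
    [0.112,-0.259,0],
    [0.128,-0.296,0],
    [0.144,-0.333,0],
    [0.16,-0.37,0]
  ],
  "turn": [-0.025,-0.05,-0.08,-0.1,-0.13,-0.15,-0.18,-0.2,-0.23,-0.256]
}}

```text
time_s: 10.38
tcp_pos: [0.4823, -0.2451, 0.1802]
eef_rot: [180.0, 0.0, -154.4]
contact_force: [0.6, 1.2, -0.9]
gripper_width: 0.0261
```

```bash
python3 go.py 0.4708 -0.296 0.15 -154.5
```

```text
t 10.38 pos [ 0.4823 -0.2451  0.1802] rot [ 1.7999e+02  1.0000e-02 -1.5443e+02] q6 -58.2 w 0.0261 F [ 0.6  1.2 -0.9]
shift 0.0323 -0.0409 0.0302 turn 0.001 len 0.06
```

{"method": "servo_tool", "body": {
  "grip": [1,1,1,1],
  "translation": [
    [0.018,-0.023,0.015],
    [0.0323,-0.041,0.03],
    [0.0323,-0.041,0.03],
    [0.0323,-0.041,0.03]
  ],
  "turn": [0,0,0,0]
}}

```text
time_s: 10.72
tcp_pos: [0.4704, -0.2952, 0.1488]
eef_rot: [179.9, -0.1, -154.7]
contact_force: [-0.5, 0.3, -1.2]
gripper_width: 0.0259
```

```bash
python3 - <<'E'
from wl import *
look("w4",.4708,-.296,25.5,[(.025,.025),(.022,.022)],.028)
E
python3 go.py 0.4708 -0.296 0.0425 -154.5
```

```text
centre px [260.9 188.8]
t 10.77 pos [ 0.4714 -0.2946  0.1496] rot [ 1.7996e+02 -5.0000e-02 -1.5461e+02] q6 -52.8 w 0.0257 F [-0.4  0.6 -1.1]
shift 0.0011 -0.001 0.1071 turn -0.002 len 0.107
```

View pics/w4.png

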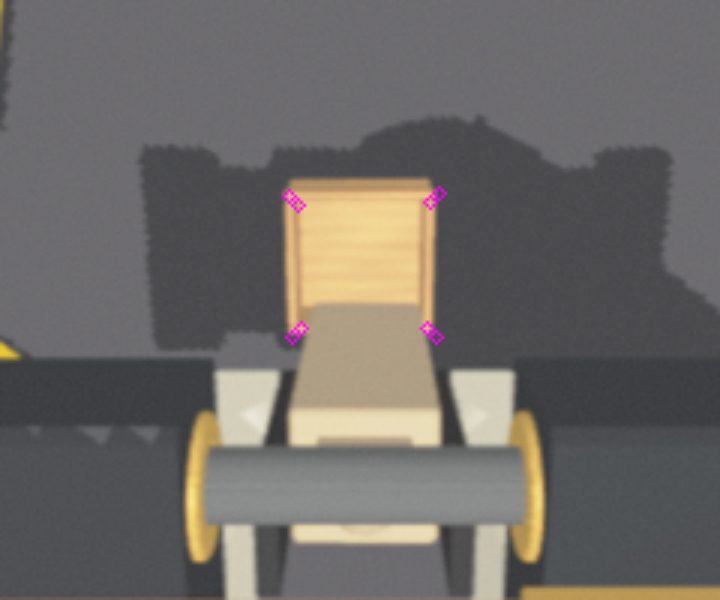

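```bash
python3 - <<'E'
from plant import calibration,r
from h import *
c=calibration("wrist"); d=np.load("w4.npy"); P=pts("",d,c)
sl=(slice(145,215),slice(220,300))
Q=P[sl].reshape(-1,3); 
print("table",np.median(P[110:130,200:240,2]),"floor",np.median(P[175:190,245:275,2]))
m=(abs(Q[:,2]-.028)<.005)&(np.hypot(Q[:,0]-.47,Q[:,1]+.296)<.04)
a=np.radians(25.5);X=np.array([np.cos(a),np.sin(a)]);T=np.array([-np.sin(a),np.cos(a)])
q=Q[m][:,:2]-[.4708,-.296]
print(m.sum(),"along X",np.percentile(q@X,[1,99]),"along T",np.percentile(q@T,[1,99]))
p=cv2.imread("pics/w4_raw.png")
# col/row of rim edge
print(p[150:172,262].tolist())
E
```

```text
table 0.0011285166321960416 floor 0.004091929740828948
502 along X [-0.02522065  0.02390926] along T [-0.025876    0.02384464]
[[78, 74, 75], [78, 76, 76], [80, 76, 76], [79, 75, 76], [78, 75, 74], [77, 75, 76], [78, 75, 75], [78, 74, 74], [80, 79, 80], [89, 106, 123], [107, 147, 182], [103, 146, 183], [102, 143, 177], [108, 154, 193], [129, 190, 228], [136, 197, 233], [134, 193, 231], [140, 202, 237], [146, 209, 240], [146, 211, 240], [146, 211, 240], [145, 211, 240]]
```

The wrist depth puts the rim within about 1 mm of plan. The strip seen above the corners is the box's outer wall face. Lowering.

{"method": "servo_tool", "body": {
  "grip": [1,1,1,1,1,1,1,1,1,1],
  "translation": [
    [0.001,-0.001,0.02],
    [0.001,-0.001,0.045],
    [0.001,-0.001,0.065],
    [0.001,-0.001,0.082],
    [0.001,-0.001,0.092],
    [0.001,-0.001,0.1],
    [0.001,-0.001,0.105],
    [0.001,-0.001,0.107],
    [0.001,-0.001,0.107],
    [0.001,-0.001,0.107]
  ],
  "turn": [-0.002,-0.002,-0.002,-0.002,-0.002,-0.002,-0.002,-0.002,-0.002,-0.002]
}}

```text
time_s: 11.6
tcp_pos: [0.4724, -0.2956, 0.0436]
eef_rot: [-180.0, 0.0, -154.4]
contact_force: [0.2, 0.0, -1.2]
gripper_width: 0.0258
```

```bash
python3 go.py 0.4708 -0.296 0.0403 -154.5
```

```text
t 11.6 pos [ 0.4724 -0.2956  0.0436] rot [-1.7995e+02  5.0000e-02 -1.5438e+02] q6 -52.5 w 0.0258 F [ 0.2  0.  -1.2]
shift 0.0016 0.0004 0.0033 turn 0.002 len 0.004
```

{"method": "servo_tool", "body": {
  "grip": [1,1,1,1,0.3,0,-0.2,-0.2,-0.2,-0.2],
  "translation": [
    [0.001,0,0.001],
    [0.001,0,0.002],
    [0.001,0,0.0028],
    [0.001,0,0.003],
    [0.001,0,0.003],
    [0.001,0,0.003],
    [0.001,0,0.003],
    [0.001,0,0.003],
    [0.001,0,0.003],
    [0.001,0,0.003]
  ],
  "turn": [0,0,0,0,0,0,0,0,0,0]
}}

```text
time_s: 12.43
tcp_pos: [0.4709, -0.296, 0.0399]
eef_rot: [-180.0, 0.0, -154.4]
contact_force: [-0.0, 0.1, 0.5]
gripper_width: 0.052
```

```bash
python3 go.py 0.6223 -0.1136 0.15 -72.7
```

```text
t 12.43 pos [ 0.4709 -0.296   0.0399] rot [-180.     0.  -154.4] q6 -52.4 w 0.052 F [-0.   0.1  0.5]
shift -0.2153 0.0991 -0.1101 turn -1.426 len 0.261
```

{"method": "servo_tool", "body": {
  "grip": [-1,-1,-1,-1,-1,-1,-1,-1,-1,-1],
  "translation": [
    [0,0,-0.015],
    [0,0,-0.045],
    [0,0,-0.08],
    [-0.02,0.009,-0.11],
    [-0.05,0.023,-0.11],
    [-0.085,0.039,-0.11],
    [-0.12,0.055,-0.11],
    [-0.155,0.071,-0.11],
    [-0.185,0.085,-0.11],
    [-0.2153,0.0991,-0.11]
  ],
  "turn": [0,0,-0.05,-0.17,-0.29,-0.41,-0.53,-0.65,-0.77,-0.89]
}}

```text
time_s: 13.27
tcp_pos: [0.6231, -0.1119, 0.15]
eef_rot: [-180.0, 0.0, -103.0]
contact_force: [0.7, -1.0, 0.7]
gripper_width: 0.0878
```

```bash
python3 go.py 0.6223 -0.1136 0.15 -72.7
```

```text
t 13.27 pos [ 0.6231 -0.1119  0.15  ] rot [-179.99    0.   -103.04] q6 -20.5 w 0.0878 F [ 0.7 -1.   0.7]
shift 0.0018 0.0004 -0.0 turn -0.53 len 0.002
```

{"method": "servo_tool", "body": {
  "grip": [-1,-1,-1,-1,-1,-1],
  "translation": [
    [0,0,0],
    [0,0,0],
    [0,0,0],
    [0,0,0],
    [0,0,0],
    [0,0,0]
  ],
  "turn": [-0.12,-0.24,-0.36,-0.48,-0.53,-0.53]
}}

```text
time_s: 13.77
tcp_pos: [0.6222, -0.1135, 0.1497]
eef_rot: [180.0, 0.0, -72.9]
contact_force: [0.2, -0.2, -0.2]
gripper_width: 0.0879
```

```bash
python3 - <<'E'
from wl import *
look("w5",.6223,-.1136,17.3,[(.021,.021)],.064)
E
python3 go.py 0.6223 -0.1136 0.0365 -72.7
```

```text
centre px [261.  198.8]
t 13.82 pos [ 0.6221 -0.1136  0.1497] rot [179.99   0.   -73.11] q6 9.6 w 0.0877 F [-0.5  0.6  0.1]
shift 0.0001 -0.0002 0.1132 turn -0.007 len 0.113
```

View pics/w5.png

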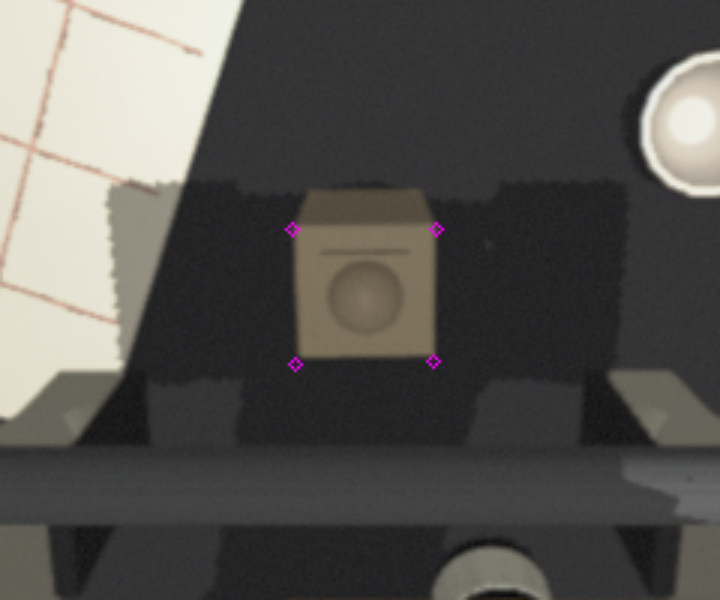

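The corners match the large seal to about 1.5 mm, along tool x. Gripping with that correction.

{"method": "servo_tool", "body": {
  "grip": [-1,-1,-1,-1,0,1,1,1,1,1],
  "translation": [
    [0.0012,0,0.03],
    [0.0012,0,0.06],
    [0.0012,0,0.085],
    [0.0012,0,0.105],
    [0.0012,0,0.113],
    [0.0012,0,0.113],
    [0.0012,0,0.113],
    [0.0012,0,0.113],
    [0.0012,0,0.113],
    [0.0012,0,0.113]
  ],
  "turn": [-0.005,-0.005,-0.005,-0.005,-0.005,-0.005,-0.005,-0.005,-0.005,-0.005],
  "newtons": 30
}}

```text
time_s: 14.65
tcp_pos: [0.6234, -0.1147, 0.0383]
eef_rot: [-179.9, -0.0, -72.8]
contact_force: [-0.3, -0.4, -0.1]
gripper_width: 0.0532
```

{"method": "servo_tool", "body": {
  "grip": [1,1,1,1],
  "translation": [
    [0,0,0],
    [0,0,0],
    [0,0,0],
    [0,0,0]
  ],
  "turn": [0,0,0,0]
}}

```text
time_s: 14.98
tcp_pos: [0.6228, -0.1148, 0.0377]
eef_rot: [-180.0, -0.0, -72.7]
contact_force: [-0.6, 1.3, 6.7]
gripper_width: 0.042
```

```bash
python3 go.py 0.4798 0.102 0.18 -32.4
```

```text
t 14.98 pos [ 0.6228 -0.1148  0.0377] rot [-1.7996e+02 -2.0000e-02 -7.2750e+01] q6 10.1 w 0.042 F [-0.6  1.3  6.7]
shift -0.2495 0.0723 -0.1423 turn -0.704 len 0.296
```

{"method": "servo_tool", "body": {
  "grip": [1,1,1,1,1,1,1,1,1,1],
  "translation": [
    [0,0,-0.01],
    [0,0,-0.03],
    [0,0,-0.06],
    [0,0,-0.1],
    [0,0,-0.13],
    [-0.015,0.004,-0.142],
    [-0.045,0.013,-0.142],
    [-0.08,0.023,-0.142],
    [-0.115,0.033,-0.142],
    [-0.15,0.043,-0.142]
  ],
  "turn": [0,0,0,0,0,0,-0.1,-0.2,-0.3,-0.4]
}}

```text
time_s: 15.82
tcp_pos: [0.5355, 0.0166, 0.1789]
eef_rot: [180.0, 0.0, -49.6]
contact_force: [0.4, 1.3, -2.8]
gripper_width: 0.0418
```

```bash
python3 go.py 0.4798 0.102 0.15 -32.4
```

```text
t 15.82 pos [0.5355 0.0166 0.1789] rot [ 1.7998e+02  4.0000e-02 -4.9620e+01] q6 17.7 w 0.0418 F [ 0.4  1.3 -2.8]
shift -0.1011 -0.013 0.0289 turn -0.301 len 0.106
```

{"method": "servo_tool", "body": {
  "grip": [1,1,1,1,1,1,1],
  "translation": [
    [-0.035,-0.004,0],
    [-0.068,-0.009,0.005],
    [-0.09,-0.012,0.015],
    [-0.1,-0.013,0.025],
    [-0.101,-0.013,0.029],
    [-0.101,-0.013,0.029],
    [-0.101,-0.013,0.029]
  ],
  "turn": [-0.1,-0.2,-0.27,-0.301,-0.301,-0.301,-0.301]
}}

```text
time_s: 16.4
tcp_pos: [0.482, 0.101, 0.1501]
eef_rot: [180.0, 0.0, -32.6]
contact_force: [-0.1, 0.6, -3.4]
gripper_width: 0.0417
```

```bash
python3 - <<'E'
from wl import *
look("w6",.4798,.102,57.6,[(.033,.033),(.030,.030)],.028)
c=calibration("wrist"); P=pts("",np.load("w6.npy"),c); Q=P.reshape(-1,3)
m=(abs(Q[:,2]-.028)<.005)&(np.hypot(Q[:,0]-.4798,Q[:,1]-.102)<.055)
a=np.radians(57.6);X=np.array([np.cos(a),np.sin(a)]);T=np.array([-np.sin(a),np.cos(a)])
q=Q[m][:,:2]-[.4798,.102]; print(m.sum(),np.percentile(q@X,[1,99]),np.percentile(q@T,[1,99]))
E
python3 go.py 0.4798 0.102 0.0435 -32.4
```

```text
centre px [260.8 190.9]
438 [-0.03431588  0.03140059] [-0.03346762  0.00478773]
t 16.45 pos [0.4823 0.1009 0.1503] rot [-1.7999e+02 -2.0000e-02 -3.2660e+01] q6 22.6 w 0.0418 F [ 0.5  0.2 -3.5]
shift -0.0027 0.0005 0.1068 turn -0.005 len 0.107
```

View pics/w6.png

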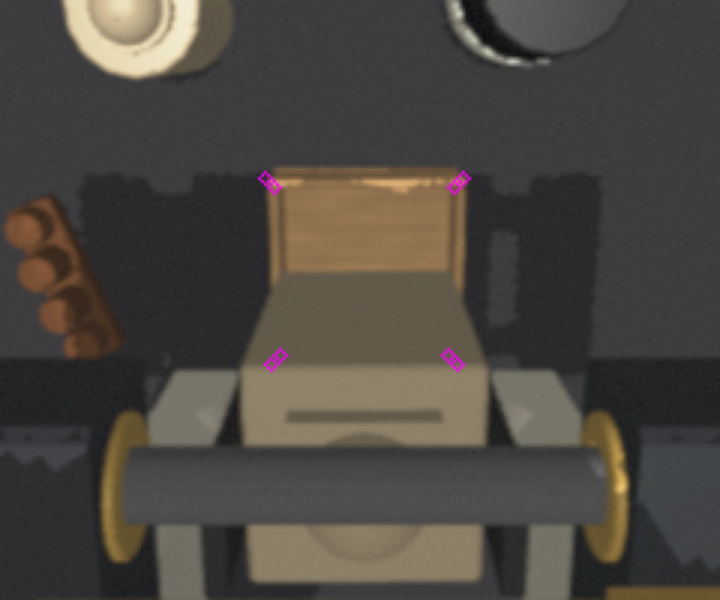

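{"method": "servo_tool", "body": {
  "grip": [1,1,1,1,1,1,1,1,1,1],
  "translation": [
    [-0.0027,0.0015,0.02],
    [-0.0027,0.0015,0.045],
    [-0.0027,0.0015,0.065],
    [-0.0027,0.0015,0.082],
    [-0.0027,0.0015,0.092],
    [-0.0027,0.0015,0.1],
    [-0.0027,0.0015,0.105],
    [-0.0027,0.0015,0.106],
    [-0.0027,0.0015,0.106],
    [-0.0027,0.0015,0.106]
  ],
  "turn": [-0.005,-0.005,-0.005,-0.005,-0.005,-0.005,-0.005,-0.005,-0.005,-0.005]
}}

```text
time_s: 17.28
tcp_pos: [0.4793, 0.1017, 0.0446]
eef_rot: [-179.9, -0.0, -32.3]
contact_force: [-0.3, 0.1, -3.7]
gripper_width: 0.0413
```

```bash
python3 go.py 0.479 0.101 0.0405 -32.4
```

```text
t 17.28 pos [0.4793 0.1017 0.0446] rot [-1.7994e+02 -3.0000e-02 -3.2310e+01] q6 22.6 w 0.0413 F [-0.3  0.1 -3.7]
shift 0.0001 0.0008 0.0041 turn 0.001 len 0.004
```

{"method": "servo_tool", "body": {
  "grip": [1,1,1,1,0,-0.3,-0.5,-0.5,-0.5,-0.5],
  "translation": [
    [0,0,0.0015],
    [0,0,0.003],
    [0,0,0.0037],
    [0,0,0.0038],
    [0,0,0.0038],
    [0,0,0.0038],
    [0,0,0.0038],
    [0,0,0.0038],
    [0,0,0.0038],
    [0,0,0.0038]
  ],
  "turn": [0,0,0,0,0,0,0,0,0,0]
}}

```text
time_s: 18.12
tcp_pos: [0.4788, 0.1016, 0.0401]
eef_rot: [-180.0, -0.0, -32.3]
contact_force: [-0.0, 0.2, -0.6]
gripper_width: 0.0653
```

```bash
python3 go.py 0.586 0.1115 0.15 0
```

```text
t 18.12 pos [0.4788 0.1016 0.0401] rot [-180.    -0.   -32.3] q6 22.7 w 0.0653 F [-0.   0.2 -0.6]
shift 0.0853 -0.0657 -0.1099 turn -0.564 len 0.154
```

{"method": "servo_tool", "body": {
  "grip": [-1,-1,-1,-1,-1,-1,-1,-1,-1,-1],
  "translation": [
    [0,0,-0.015],
    [0,0,-0.045],
    [0,0,-0.08],
    [0.015,-0.012,-0.11],
    [0.04,-0.031,-0.11],
    [0.07,-0.054,-0.11],
    [0.0853,-0.0657,-0.11],
    [0.0853,-0.0657,-0.11],
    [0.0853,-0.0657,-0.11],
    [0.0853,-0.0657,-0.11]
  ],
  "turn": [0,0,-0.05,-0.16,-0.28,-0.4,-0.51,-0.564,-0.564,-0.564]
}}

```text
time_s: 18.95
tcp_pos: [0.5855, 0.1112, 0.1495]
eef_rot: [180.0, 0.1, -0.1]
contact_force: [-0.5, 1.4, -0.1]
gripper_width: 0.088
```

```bash
python3 - <<'E'
from wl import *
look("w7",.586,.1115,0,[(.019,.019)],.064,round_=True)
E
python3 go.py 0.586 0.1115 0.0365 0
```

```text
centre px [259.8 197.7]
t 19.0 pos [0.5853 0.1113 0.1498] rot [ 1.7999e+02  4.0000e-02 -1.2000e-01] q6 60.3 w 0.0879 F [ 0.8 -0.   0. ]
shift 0.0007 -0.0002 0.1133 turn -0.002 len 0.113
```

View pics/w7.png

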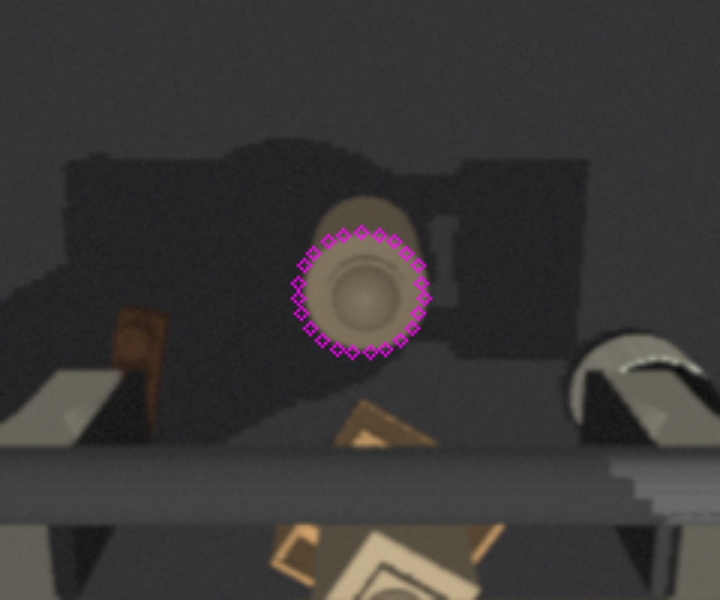

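The predicted circle sits on the round seal, and the large seal stands in its box below. The bottle clears the right finger. Gripping.

{"method": "servo_tool", "body": {
  "grip": [-1,-1,-1,-1,0,1,1,1,1,1],
  "translation": [
    [0.001,0,0.03],
    [0.001,0,0.06],
    [0.001,0,0.085],
    [0.001,0,0.105],
    [0.001,0,0.113],
    [0.001,0,0.113],
    [0.001,0,0.113],
    [0.001,0,0.113],
    [0.001,0,0.113],
    [0.001,0,0.113]
  ],
  "turn": [0,0,0,0,0,0,0,0,0,0],
  "newtons": 30
}}

```text
time_s: 19.83
tcp_pos: [0.5876, 0.1119, 0.0385]
eef_rot: [-179.9, -0.1, 0.0]
contact_force: [-0.1, -0.0, -0.0]
gripper_width: 0.0533
```

{"method": "servo_tool", "body": {
  "grip": [1,1,1,1,1],
  "translation": [
    [0,0,0],
    [0,0,0],
    [0,0,0],
    [0,0,0],
    [0,0,0]
  ],
  "turn": [0,0,0,0,0]
}}

```text
time_s: 20.25
tcp_pos: [0.5872, 0.1115, 0.0375]
eef_rot: [-180.0, -0.0, 0.0]
contact_force: [-0.7, -0.8, 5.2]
gripper_width: 0.0371
```

```bash
python3 go.py 0.4425 -0.1135 0.18 0
```

```text
t 20.25 pos [0.5872 0.1115 0.0375] rot [-1.8e+02 -3.0e-02  2.0e-02] q6 60.5 w 0.0371 F [-0.7 -0.8  5.2]
shift -0.1448 0.2249 -0.1425 turn 0.0 len 0.303
```

{"method": "servo_tool", "body": {
  "grip": [1,1,1,1,1,1,1,1,1,1],
  "translation": [
    [0,0,-0.01],
    [0,0,-0.03],
    [0,0,-0.06],
    [0,0,-0.1],
    [0,0,-0.13],
    [-0.008,0.012,-0.1425],
    [-0.023,0.035,-0.1425],
    [-0.043,0.066,-0.1425],
    [-0.063,0.098,-0.1425],
    [-0.083,0.129,-0.1425]
  ],
  "turn": [0,0,0,0,0,0,0,0,0,0]
}}

```text
time_s: 21.08
tcp_pos: [0.5023, -0.0186, 0.1796]
eef_rot: [-180.0, 0.0, 0.0]
contact_force: [0.2, -1.2, -1.1]
gripper_width: 0.0373
```

```bash
python3 go.py 0.4425 -0.1135 0.15 0
```

```text
t 21.08 pos [ 0.5023 -0.0186  0.1796] rot [-1.7999e+02  5.0000e-02  4.0000e-02] q6 69.8 w 0.0373 F [ 0.2 -1.2 -1.1]
shift -0.0599 0.0949 0.0296 turn 0.001 len 0.116
```

{"method": "servo_tool", "body": {
  "grip": [1,1,1,1,1,1,1],
  "translation": [
    [-0.02,0.031,0],
    [-0.038,0.06,0.005],
    [-0.052,0.083,0.015],
    [-0.06,0.095,0.025],
    [-0.06,0.095,0.0296],
    [-0.06,0.095,0.0296],
    [-0.06,0.095,0.0296]
  ],
  "turn": [0,0,0,0,0,0,0]
}}

```text
time_s: 21.67
tcp_pos: [0.4443, -0.1124, 0.1503]
eef_rot: [180.0, -0.0, 0.0]
contact_force: [0.9, 0.8, -1.1]
gripper_width: 0.0374
```

```bash
python3 - <<'E'
from wl import *
look("w8",.4425,-.1135,0,[(.031,.031),(.028,.028)],.028,round_=True)
c=calibration("wrist"); P=pts("",np.load("w8.npy"),c); Q=P.reshape(-1,3)
m=(abs(Q[:,2]-.028)<.004)&(np.hypot(Q[:,0]-.4425,Q[:,1]+.1135)<.04)
q=Q[m][:,:2]-[.4425,-.1135]; print(m.sum(),np.percentile(q,[1,99],axis=0))
A=np.c_[2*q,np.ones(len(q))]; s=np.linalg.lstsq(A,(q**2).sum(1),rcond=None)[0]; print("fit centre off",s[:2].round(4),"R",np.sqrt(s[2]+s[0]**2+s[1]**2).round(4))
E
python3 go.py 0.4425 -0.1135 0.0435 0
```

```text
centre px [261.3 189.9]
399 [[-0.01648207 -0.03232954]
 [ 0.03121601  0.02759387]]
fit centre off [ 0.0012 -0.0023] R 0.0291
t 21.72 pos [ 0.4447 -0.1121  0.1505] rot [-1.8e+02 -3.0e-02  4.0e-02] q6 79.5 w 0.0369 F [ 0.5 -0.9 -2.9]
shift -0.0022 0.0014 0.107 turn 0.001 len 0.107
```

View pics/w8.png

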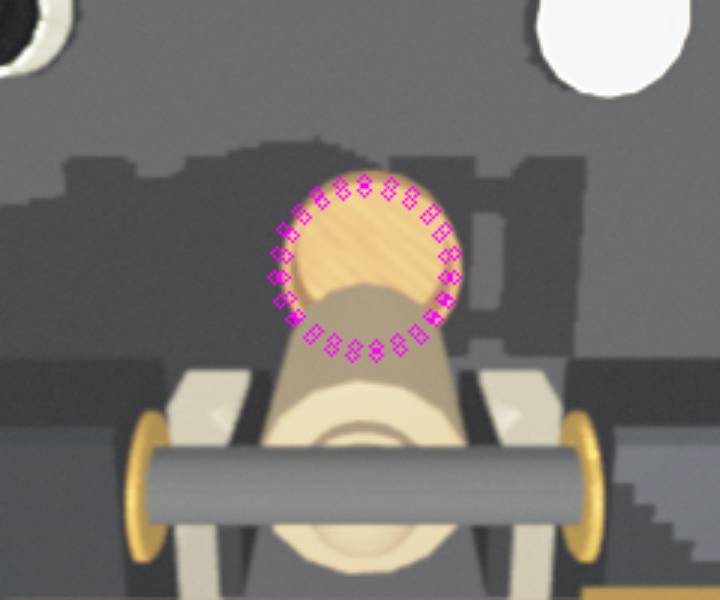

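The box rim fit is about 2 mm toward -y, so I correct for that while lowering.

{"method": "servo_tool", "body": {
  "grip": [1,1,1,1,1,1,1,1,1,1],
  "translation": [
    [-0.0012,0.0032,0.02],
    [-0.0012,0.0032,0.045],
    [-0.0012,0.0032,0.065],
    [-0.0012,0.0032,0.082],
    [-0.0012,0.0032,0.092],
    [-0.0012,0.0032,0.1],
    [-0.0012,0.0032,0.105],
    [-0.0012,0.0032,0.106],
    [-0.0012,0.0032,0.106],
    [-0.0012,0.0032,0.106]
  ],
  "turn": [0,0,0,0,0,0,0,0,0,0]
}}

```text
time_s: 22.55
tcp_pos: [0.4434, -0.1156, 0.0446]
eef_rot: [-180.0, -0.1, 0.0]
contact_force: [0.0, 0.0, -1.9]
gripper_width: 0.0372
```

```bash
python3 go.py 0.4432 -0.1153 0.0405 0
```

```text
t 22.55 pos [ 0.4434 -0.1156  0.0446] rot [-1.8e+02 -6.0e-02  3.0e-02] q6 79.9 w 0.0372 F [ 0.   0.  -1.9]
shift -0.0002 -0.0003 0.0041 turn 0.001 len 0.004
```

{"method": "servo_tool", "body": {
  "grip": [1,1,1,1,0,-0.3,-0.5,-0.5,-0.5,-0.5],
  "translation": [
    [0,0,0.0015],
    [0,0,0.003],
    [0,0,0.0037],
    [0,0,0.0038],
    [0,0,0.0038],
    [0,0,0.0038],
    [0,0,0.0038],
    [0,0,0.0038],
    [0,0,0.0038],
    [0,0,0.0038]
  ],
  "turn": [0,0,0,0,0,0,0,0,0,0]
}}

```text
time_s: 23.38
tcp_pos: [0.4428, -0.1158, 0.0402]
eef_rot: [180.0, 0.0, 0.0]
contact_force: [-0.4, 0.7, 0.3]
gripper_width: 0.0649
```

{"method": "servo_tool", "body": {
  "grip": [-1,-1,-1,-1,-1,-1,-1,-1,-1,-1],
  "translation": [
    [0,0,-0.015],
    [0,0,-0.045],
    [0,0,-0.08],
    [0,0,-0.12],
    [0,0,-0.15],
    [0.03,0.02,-0.16],
    [0.06,0.04,-0.16],
    [0.09,0.06,-0.16],
    [0.12,0.08,-0.16],
    [0.15,0.1,-0.16]
  ],
  "turn": [0,0,0,0,0,0,0,0,0,0]
}}

```text
time_s: 24.22
tcp_pos: [0.594, -0.2168, 0.2002]
eef_rot: [-180.0, -0.0, 0.0]
contact_force: [0.5, 1.4, 1.0]
gripper_width: 0.0877
```

{"method": "servo_tool", "body": {
  "grip": [-1,-1,-1,-1,-1,-1,-1,-1,-1,-1],
  "translation": [
    [0.01,0.035,0],
    [0.02,0.07,0],
    [0.03,0.105,0],
    [0.04,0.14,0],
    [0.05,0.175,0],
    [0.06,0.21,0],
    [0.07,0.245,0],
    [0.08,0.28,0],
    [0.08,0.28,0],
    [0.08,0.28,0]
  ],
  "turn": [0,0,0,0,0,0,0,0,0,0]
}}

```text
time_s: 25.05
tcp_pos: [0.672, -0.4978, 0.197]
eef_rot: [-179.9, 0.2, -0.2]
contact_force: [-0.4, 0.7, 0.2]
gripper_width: 0.0874
```

```bash
python3 - <<'E'
from plant import r,capture,calibration
from meas import *
c=calibration("top"); p,d=capture("top"); np.save("top1.npy",d); cv2.imwrite("pics/top1.png",p)
cv2.imwrite("pics/top1c.png",cv2.resize(p[150:270,75:375],None,fx=2.6,fy=2.6,interpolation=cv2.INTER_CUBIC))
meas(p,d,c,dict(bL=(181,230),bS=(349,232),bO=(102,244),bR=(274,245)),dict(L=(181,230),S=(349,232),O=(102,244),R=(274,245)))
P=pts("",d,c)
for n,(u,v) in dict(L=(181,230),S=(349,232),O=(102,244),R=(274,245)).items():
    print(n,"top z",np.percentile(P[v-8:v+9,u-8:u+9,2],99).round(4))
print(r.get_state()['time_s'],r.get_state()['tcp_pos'])
E
```

```text
cam [ 0.46  -0.053  1.089]
bL 163 rect c [479.4 101.9] size [66.5 65.9] ang 57.6 | circ [480.2 102.2] 45.8
   colour 504 [470.3  96.2] [90.1 76.1] 57.5 [476.1  97.6] 50.0
bS 12 rect c [ 480.7 -266.4] size [ 7.5 15.1] ang 69.9 | circ [ 479.4 -269.9] 7.6
   colour 250 [ 470.3 -304.5] [108.6  90.7] 5.9 [ 469.9 -297.2] 56.6
bO 168 rect c [450.5 289.1] size [51.7 73.9] ang 85.9 | circ [450.6 289.6] 43.4
   colour 439 [449.4 286.9] [58.8 76.5] 85.2 [450.2 287.8] 46.0
bR 101 rect c [ 442.4 -113.3] size [59.2 58.7] ang 89.3 | circ [ 443.1 -114.3] 30.7
   colour 394 [ 442.4 -113.3] [63.3 63.5] 44.3 [ 442.6 -112.9] 32.7
L 210 rect c [478.9 101.7] size [43.2 42.3] ang 57.7 | circ [478.4 101.6] 28.2
   bright 348 [479.7 105.3] [46.4 43.2] 57.9 [478.6 104.3] 28.4
S 0 rect c [0. 0.] size [0. 0.] ang 0.0 | circ [0. 0.] 0.0
   bright 0 [0. 0.] [0. 0.] 0.0 [0. 0.] 0.0
O 166 rect c [450.1 288.6] size [29.  48.9] ang 85.6 | circ [450.1 289.7] 27.4
   bright 247 [449.3 291.5] [26.  50.3] 85.5 [449.1 289.5] 26.2
R 125 rect c [ 442.9 -115.9] size [34.3 34. ] ang 89.3 | circ [ 443.3 -116.3] 18.6
   bright 48 [ 446.4 -101.9] [10.2 27.5] 67.2 [ 445.3 -104.5] 13.7
L top z 0.0846
S top z 0.6878
O top z 0.0784
R top z 0.2035
25.1 [ 0.67229146 -0.49645404  0.19813131]
```

View pics/top1c.png

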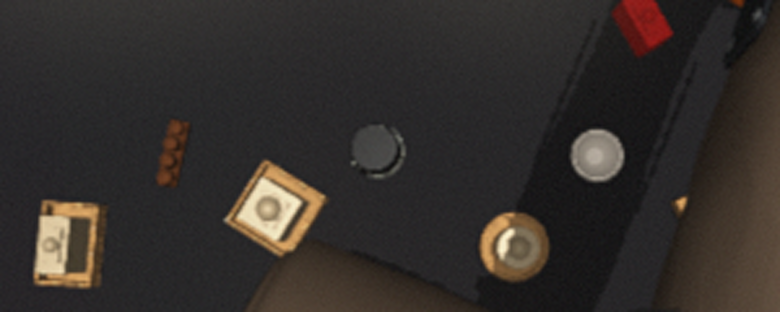

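L, O and R sit centred and upright; the arm hides S. I check S from the scene camera.

```bash
python3 - <<'E'
from plant import r,capture,calibration
from h import *
c=calibration("scene"); p,d=capture("scene"); P=pts("",d,c)
cv2.imwrite("pics/sc1.png",cv2.resize(p[130:250,110:420],None,fx=2.5,fy=2.5,interpolation=cv2.INTER_CUBIC))
b=np.array([.4706,-.2962]); Q=P.reshape(-1,3); k=np.hypot(*(Q[:,:2]-b).T)<.04
for lo,hi in ((.024,.033),(.06,.072),(.075,.09)):
    q=Q[k&(Q[:,2]>lo)&(Q[:,2]<hi)]; print(lo,len(q),q.mean(0).round(4),np.ptp(q[:,:2],axis=0).round(3))
m=cv2.minAreaRect((Q[k&(Q[:,2]>.06)&(Q[:,2]<.071)][:,:2]*1000).astype(np.float32)); print(m)
E
```

```text
0.024 74 [ 0.4789 -0.2953  0.0277] [0.065 0.062]
0.06 56 [ 0.4768 -0.2958  0.0669] [0.034 0.03 ]
0.075 9 [ 0.4744 -0.2969  0.0766] [0.009 0.009]
((473.4136047363281, -297.1418151855469), (26.951072692871094, 25.081119537353516), 25.85870361328125)
```

View pics/sc1.png

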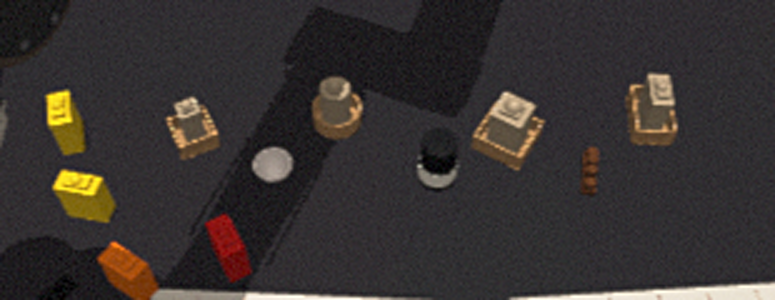

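All four seals stand upright in their boxes, and the bottle and look-alikes are untouched. Handing in.

```bash
python3 -c "
from plant import order,r
print(order.close_job()); print(r.get_state()['time_s'])"
```

```text
the job is handed in; nothing more can be done
None
the job is handed in; nothing more can be done
```

I put the four buff seals (oblong, small square, large square, round) upright into their own boxes and handed the job in at about 25 s of the 109 s. No verdict was reported.

- **Large, oblong and round seals:** the final top view shows each shaft centre within about 3 mm of its box centre. Those three boxes measure within 1 mm of where they started, with their rims at rim height.
- **Small seal:** the arm hid this box in the final top view, so the readings there came out meaningless. The scene camera instead shows the seal upright in its box, with its shaft centre about 3 mm from the box centre as measured at the start. I did not cleanly remeasure that box's position after placing.
- **Bystanders:** in the last pictures the ink bottle stands among the boxes, and the coloured look-alikes that are in view stand undisturbed. I judged both by eye and did not measure them again. The gripper was open and clear of everything.

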